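# Nest the planting pots and slide them to the click in front of the grow lamp

### The arm

A 6-joint arm with a two-finger parallel gripper is mounted at the origin on the work surface. World frame = base frame: x ahead of the robot, y to its left, z up, the work surface at z = 0. Lengths are in m, angles in rad, forces in N, time in s.
With the tool pointing down it reaches from about 0.25 to 0.775 m from the base axis. Payload 4 kg.
Tool frame: the origin (TCP) lies where the fingers leave the gripper's body, on its centre line; the fingertips stand 97 mm ahead of it and the grasp point (between the pads) lies 78 mm ahead of it; z points along the fingers, y is the line along which they close (so a half turn about z gives the same grasp; the last joint's range is limited). The gripper opens to 94 mm and grips with 3 to 60 N. Pads are 16 mm wide; open, the fingers measure 119 mm over their backs; the gripper's body (75 mm by 177 mm) begins 78 mm behind the grasp point.
Start: joints at [-1.279, 0.087, 1.371, -0, 1.684, -0.103], TCP at [0.212, -0.508, 0.303] pointing down, gripper open.
Joint ranges: [-3.1, 3.1], [-0.76, 2.03], [0.27, 2.55], [-1.08, 4.22], [0.17, 2.65], [-2.57, 2.57]. Speed limits (rad/s): [2.79, 2.79, 3.14, 3.14, 3.14, 3.14].

### API

Orientations are given as a unit quaternion [x, y, z, w].
In Python, from workcell import telemetry, cams, ticket gives the robot as it stands.
- The arm moves only by the shell command python3 -m jog 'ROWS'. ROWS is JSON, one flat list of numbers, 5 for each row, row after row: the shift along the world's x, y, z in cm, then the turn about the world's z in degrees, then the finger opening in cm, from 0 to 9.4. A call has 1 to 8 rows; each row is the pose to reach, as a shift and turn from the pose commanded when the call began; what a row does not reach only later rows make up. A row lasts 1/12 s, in which the tool goes at most 41.7 mm and 7.16 degrees, less where a joint would pass 70% of its speed; a pose out of reach is approached as far as the arm can. A call with a gripper value outside its range is refused whole. The fingers move at their own pace and stop on an object; the grip force is fixed at half the most. Time passes only in rows, so rows that repeat a pose let the fingers close. It gives the time, the measured TCP pose, the force, the opening and the grip force at its end, in the units of the state.
- telemetry.read_state(): the state, without advancing time (a new reading comes with each control period).
- cams.snapshot(name): name is "side" or "top" or "wrist"; returns (picture, depth): 420x560x3 uint8, blue, green, red; 420x560 float32, m along the optical axis (not along the pixel's ray), 0 where there is no reading.
- cams.camera_model(name): a dict with "mtx" (3x3 intrinsics, pixels), "distortion" ([k1, k2, p1, p2, k3] as OpenCV has them; the pictures are not rectified), "T" (4x4, takes a point from camera to world coordinates). Camera axes: x right, y down, z forward; pixel columns grow to the right and rows downward; lengths in m; the calibration is good to about 2 mm. A picture is of the moment at which its call begins: read the wrist's pose just before it. camera_model takes no time and is no camera call; for the wrist camera it gives the pose at the moment of the call.
- ticket.job_done(): hands the job in; it is judged then, once.
Trained networks look in the newest picture that a camera, given by its name, has taken for a name from the list of things; names that differ only in an ending like _2 or _b are one class to them, and where a whole thing is asked for, a point or a joint stands for the part that bears it (a point fixed in the world has none). Each returns a list of dicts, best first, with "conf" (0 to 1); they miss things now and then, are a little off and sometimes report something else, mostly with a low value. They report only what shows in the picture. A call takes as long as a camera call.
- cams.recognise(camera, label): "rect" ([left, top, width, height] in pixels, round what is visible of it).
- cams.regions_of(camera, label): "pixels" (420x560 bool, what is visible of it) and "rect" ([left, top, width, height] in pixels, round what is visible of it).
The state is a dict: "time": time; "qpos": joint angles; "dq": joint speeds; "joint_efforts": joint torques, N m; "tool_pos": TCP position; "tool_rot": TCP orientation; "ft_force": force on the tool from outside, world axes, zero at the start; "moment": the same for the moment, N m; "width": finger opening in m; "gripper_force": force on a finger pad.
Only numpy, scipy, OpenCV 4.12 (cv2) and the standard library are available. Lean on these libraries where they do the work, as an engineer would, in place of code of your own. Each camera call takes 0.05 s, during which the arm holds its last target. There are 200 camera calls.

### The job

Set up the plant light-distance rail: stand the wider white pot upright in the cup on the carriage and let go, then stand the narrower pot inside the wider one and let go, setting both down rather than dropping them. Then take the carriage by its round metal knob and slide it towards the lamp until you feel the ball click into its notch, and finish there, still gripping the knob, with the carriage at rest in the notch. Leave the other things on the bench where they are.

Things in the scene. Friction and masses are not known exactly. Their poses are not given: they have to be found in the camera images.
- pot_mid_centre (a point): the wider of the two loose white pots: round, open on top, 62 mm tall, 51 mm across at the foot, 56 mm at the rim, wall 3 mm; inside it a flat drainage deck lies 36 mm above its underside, so the opening is 26 mm deep and about 48 mm across at the deck. About 80 g. Point: on its axis, half-way up (31 mm above its underside); z up
- pot_small_centre (a point): the narrower loose white pot: round, open on top, 60 mm tall, 34 mm across at the foot, 38 mm at the rim. About 50 g. Point: on its axis, half-way up (30 mm above its underside); z up. Standing on the wider pot's deck it rises 34 mm above that pot's rim
- reservoir (a point): the fixed white round cup (reservoir) on the carriage of the light rail: outside 69 mm across, inside 62 mm across, inner floor 38 mm and rim 64 mm above the bench. Point: centre of the inner floor. Axes: y along the rail, pointing AWAY from the lamp; z up; x across the rail, away from the robot. A wider pot standing in it rises 36 mm above its rim
- knob (a point): the round metal knob on the carriage, an upright cylinder 24 mm across and 34 mm tall (from 90 to 124 mm above the bench) on a 14 mm steel post, 85 mm from the reservoir's centre on the side away from the lamp. Point: centre of the knob. Axes as for the reservoir; the carriage slides along -y of this frame, towards the lamp
- carriage (a joint): travel of the carriage along the straight, level rail in m: 0 at the loading end, grows towards the lamp (an upright white panel 165 mm tall at the rail's end), stop at 0.24. Starts between 0 and 0.03, drags with about 1.2 N, stays where it is left. Its one notch lies somewhere between 0.12 and 0.20 of travel, elsewhere each time, and cannot be seen
- detent (a joint): drop of the sprung ball under the carriage, in m: 0 riding on the flat track, about 0.003 sitting in the notch, below 0.0014 when over 2 mm off centre. From about 5 mm off, the ball begins to pull the carriage to the notch's centre, rising to 4 to 6 N near it, and resists as much on leaving; a carriage let go within 4 mm of the centre centres itself
- specimen_jar: bystander, loose: clear lidded specimen jar, 52 across, 65 tall (mm); origin at the centre of its underside
- nutrient_bottle: bystander, loose: white bottle with black cap, 62 across, 140 tall (mm); origin at the centre of its underside
- jug: bystander, loose: clear plastic jug with a side handle, 90 across, 130 tall (mm); origin at the centre of its underside
- dish: bystander, loose: flat glass dish, 84 across, 14 tall (mm); origin at the centre of its underside
- bung: bystander, loose: brown-red rubber bung, 34 across, 28 tall (mm); origin at the centre of its underside
- scoop: bystander, loose: small spoon-shaped scoop lying beyond the rail, 160 long (mm); origin at the middle of its underside
- pot_mid: the wider pot itself; origin at the centre of its underside
- pot_small: the narrower pot itself; origin at the centre of its underside

How it is judged:
On the way, in this order (a step that is already met when the one before it is completed fails the run):
1. the wider pot stands upright in the carriage's cup, let go (horizontal distance between pot_mid_centre and reservoir below 0.008 m and z of pot_mid_centre in the frame of reservoir between 0.027 and 0.034 m and angle between pot_mid_centre's own z axis and vertical below 0.08 rad and contact force between the fingers and pot_mid below 0.1 N and linear speed of pot_mid below 0.03 m/s), for 0.2 s.
2. the narrower pot stands upright inside the wider pot, which stands in the cup, both let go (all of step 1 and horizontal distance between pot_small_centre and pot_mid_centre below 0.01 m and z of pot_small_centre in the frame of pot_mid_centre between 0.031 and 0.038 m and angle between pot_small_centre's own z axis and vertical below 0.08 rad and contact force between the fingers and pot_small below 0.1 N and linear speed of pot_small below 0.03 m/s), for 0.2 s.
3. the carriage's ball sits in the notch, the fingers holding the carriage (horizontal distance between pot_mid_centre and reservoir below 0.008 m and z of pot_mid_centre in the frame of reservoir between 0.027 and 0.034 m and angle between each of pot_mid_centre, pot_small_centre's own z axis and vertical below 0.08 rad and horizontal distance between pot_small_centre and pot_mid_centre below 0.01 m and z of pot_small_centre in the frame of pot_mid_centre between 0.031 and 0.038 m and value of joint detent above 0.0014 m and contact force between the fingers and carriage above 1.5 N and velocity of joint carriage between -0.005 and 0.005 m/s), for 0.2 s.
At the end, for the whole second after the job is handed in: Ball dropped at least 1.4 mm into the notch (carriage within about 2 mm of its centre), carriage still, fingers pressing it over 1.5 N; wider pot on the cup floor (within 8 mm), narrower on its deck (within 10 mm), both upright (0.08 rad), at rest, untouched (all of step 3 and contact force between the fingers and pot_mid below 0.1 N and contact force between the fingers and pot_small below 0.1 N and linear speed of each of pot_mid, pot_small below 0.03 m/s); the arm keeps its last pose, push and grip.
It fails at once if a bystander is moved by more than 30 mm (distance of any of specimen_jar, nutrient_bottle, jug, dish, bung, scoop from where it was at the start of the episode above 0.03 m).
It fails at once if a pot is dropped (falls free of the fingers faster than 0.6 m/s) ((linear speed of pot_mid above 0.6 m/s and contact force between the fingers and pot_mid below 0.02 N) or (linear speed of pot_small above 0.6 m/s and contact force between the fingers and pot_small below 0.02 N)).
It also fails if it takes over 72 s, if anything falls off the work surface, if the arm or the gripper's body presses on something with over 40 N, if the wrist force passes 120 N, or if a joint passes its speed limit or range.

## Working session

There is one attempt and no reset: what is moved stays moved. The work goes in short steps, Python scripts to look and compute and a shell command to move; the robot and the scene stay as the last step left them, time stands still between calls to the robot, and variables do not carry over. Pictures are saved under pics/ and viewed, at most 10 in all, crops included, and the job is handed in when it is done.

```bash
ls; mkdir -p pics; cat > h.py <<'E'
import numpy as np, cv2
from workcell import telemetry, cams, ticket
def pts(cam, mask, depth, M=None):
    M = M or cams.camera_model(cam)
    v,u = np.nonzero(mask & (depth>0))
    p = cv2.undistortPoints(np.stack([u,v],1).astype(float)[:,None], np.array(M["mtx"]), np.array(M["distortion"]))[:,0]
    z = depth[v,u][:,None]
    c = np.hstack([p*z, z, np.ones_like(z)])
    return (c@np.array(M["T"]).T)[:,:3]
E
python3 - <<'E'
from h import *
for c in ("top","side"):
    img,d=cams.snapshot(c); cv2.imwrite(f"pics/{c}0.png",img)
    print(c,np.round(cams.camera_model(c)["T"],3).tolist())
    for l in ("pot_mid","pot_small","reservoir","knob"):
        for r in cams.regions_of(c,l)[:2]:
            P=pts(c,r["pixels"],d)
            if len(P): print(l,round(r["conf"],2),r["rect"],len(P),np.round(np.percentile(P,[2,50,98],axis=0),3).tolist())
s=telemetry.read_state(); print(s["time"],s["tool_pos"],s["tool_rot"],s["width"])
E
```

```text
pics
top [[0.008, -0.982, 0.187, 0.283], [-1.0, -0.009, -0.004, 0.077], [0.006, -0.187, -0.982, 1.727], [0.0, 0.0, 0.0, 1.0]]
pot_mid 0.59 [260.0, 251.8, 14.0, 18.4] 220 [[0.409, 0.116, 0.027], [0.435, 0.139, 0.036], [0.458, 0.161, 0.062]]
pot_mid 0.53 [196.5, 190.9, 23.7, 26.6] 560 [[0.579, 0.291, -0.006], [0.617, 0.329, 0.008], [0.656, 0.367, 0.019]]
pot_small 0.71 [195.7, 193.7, 22.0, 23.3] 479 [[0.579, 0.294, -0.003], [0.616, 0.33, 0.008], [0.652, 0.364, 0.018]]
pot_small 0.59 [337.8, 251.3, 14.8, 20.4] 134 [[0.42, -0.124, 0.014], [0.438, -0.108, 0.033], [0.454, -0.09, 0.064]]
reservoir 0.62 [244.9, 184.4, 47.4, 31.6] 1029 [[0.591, 0.064, 0.012], [0.632, 0.121, 0.035], [0.673, 0.206, 0.124]]
reservoir 0.48 [152.1, 196.7, 26.3, 22.6] 428 [[0.57, 0.416, 0.012], [0.591, 0.436, 0.094], [0.624, 0.469, 0.143]]
knob 0.74 [243.9, 184.9, 49.2, 27.8] 938 [[0.591, 0.067, 0.025], [0.633, 0.124, 0.036], [0.671, 0.206, 0.124]]
side [[-0.857, -0.285, 0.428, 0.109], [-0.514, 0.437, -0.738, 0.925], [0.023, -0.853, -0.521, 0.703], [0.0, 0.0, 0.0, 1.0]]
pot_mid 0.61 [319.1, 246.1, 19.6, 39.5] 793 [[0.407, 0.112, 0.004], [0.43, 0.152, 0.043], [0.458, 0.165, 0.064]]
pot_small 0.82 [359.3, 203.9, 15.1, 20.9] 329 [[0.42, -0.124, 0.004], [0.435, -0.094, 0.043], [0.453, -0.087, 0.062]]
pot_small 0.25 [314.2, 247.7, 26.0, 32.8] 771 [[0.407, 0.112, 0.003], [0.431, 0.153, 0.042], [0.458, 0.165, 0.064]]
reservoir 0.77 [222.7, 211.6, 60.6, 45.5] 1645 [[0.589, 0.068, 0.011], [0.632, 0.136, 0.039], [0.672, 0.21, 0.124]]
knob 0.84 [224.8, 210.7, 58.2, 48.2] 1578 [[0.59, 0.071, 0.022], [0.632, 0.136, 0.04], [0.669, 0.21, 0.124]]
0.5 [ 0.21153816 -0.5076941   0.30266506] [ 9.80581270e-01  1.96113164e-01 -1.07554521e-05  1.23846036e-05] 0.09413748656484769
```

```bash
python3 - <<'E'
from h import *
img=cv2.imread("pics/top0.png"); cv2.imwrite("pics/topc.png",cv2.resize(img[140:320,100:400],None,fx=2.6,fy=2.6))
img2=cv2.imread("pics/side0.png"); cv2.imwrite("pics/sidec.png",cv2.resize(img2[100:330,130:430],None,fx=2.6,fy=2.6))
for c in ("top","side"):
    _,d=cams.snapshot(c)
    P=pts(c,d>0,d)
    def s(name,m):
        Q=P[m]; print(c,name,len(Q),*(np.round((cv2.minEnclosingCircle(Q[:,:2].astype(np.float32))),4) if 0 else [np.round(Q.min(0),4),np.round(Q.max(0),4),np.round(np.median(Q,0),4)]))
    x,y,z=P.T
    s("mid rim",(abs(x-.433)<.05)&(abs(y-.139)<.05)&(z>.056)&(z<.075))
    s("small rim",(abs(x-.437)<.04)&(abs(y+.107)<.04)&(z>.054)&(z<.075))
    s("knob top",(abs(x-.632)<.05)&(abs(y-.18)<.08)&(z>.116)&(z<.13))
    s("cup rim",(abs(x-.632)<.06)&(abs(y-.1)<.055)&(z>.058)&(z<.07))
    for l in ("specimen_jar","nutrient_bottle","jug","dish","bung","scoop"):
        for r in cams.regions_of(c,l)[:1]:
            Q=pts(c,r["pixels"],d)
            if len(Q): print(l,round(r["conf"],2),r["rect"],np.round(np.median(Q,0),3))
E
```

```text
top mid rim 49 [0.4057 0.1113 0.0562] [0.4609 0.1636 0.0693] [0.4333 0.1386 0.0607]
top small rim 33 [ 0.4201 -0.1244  0.055 ] [ 0.454  -0.0874  0.0648] [ 0.4386 -0.108   0.0599]
top knob top 43 [0.6277 0.1788 0.1173] [0.6506 0.2005 0.1286] [0.6384 0.1907 0.1232]
top cup rim 76 [0.5976 0.0733 0.0584] [0.6646 0.1391 0.0699] [0.6291 0.105  0.0634]
specimen_jar 0.71 [180.8, 247.9, 17.9, 16.2] [0.444 0.359 0.062]
nutrient_bottle 0.95 [154.1, 195.7, 25.8, 24.7] [0.591 0.436 0.092]
jug 0.79 [401.0, 245.5, 41.8, 34.8] [ 0.429 -0.348  0.05 ]
dish 0.95 [197.7, 192.5, 23.4, 24.0] [0.618 0.328 0.009]
bung 0.62 [182.7, 250.7, 18.2, 14.6] [0.444 0.357 0.062]
scoop 0.72 [312.9, 138.7, 14.6, 47.0] [ 0.73  -0.027  0.01 ]
side mid rim 176 [0.4064 0.1075 0.0561] [0.4611 0.1662 0.0653] [0.4335 0.1391 0.0606]
side small rim 83 [ 0.4192 -0.1258  0.0541] [ 0.4544 -0.085   0.0646] [ 0.438  -0.1017  0.0582]
side knob top 82 [0.6278 0.1766 0.1162] [0.6528 0.2022 0.1272] [0.6378 0.1919 0.1238]
side cup rim 191 [0.5979 0.0686 0.058 ] [0.6674 0.1388 0.0682] [0.6307 0.1056 0.0629]
specimen_jar 0.62 [257.2, 302.1, 27.0, 40.2] [0.441 0.377 0.046]
nutrient_bottle 0.83 [161.0, 271.9, 35.9, 69.3] [0.586 0.462 0.079]
jug 0.68 [381.5, 142.7, 35.9, 53.5] [ 0.422 -0.299  0.084]
dish 0.71 [188.0, 274.9, 42.9, 24.2] [0.621 0.324 0.011]
bung 0.62 [343.5, 239.7, 10.0, 6.2] [0.431 0.021 0.015]
scoop 0.58 [217.7, 188.7, 53.1, 19.6] [ 0.741 -0.023  0.013]
```

View pics/topc.png

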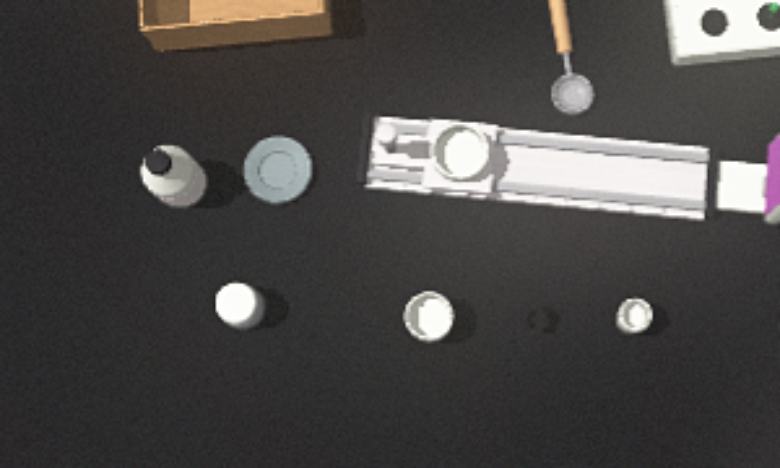

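View pics/sidec.png

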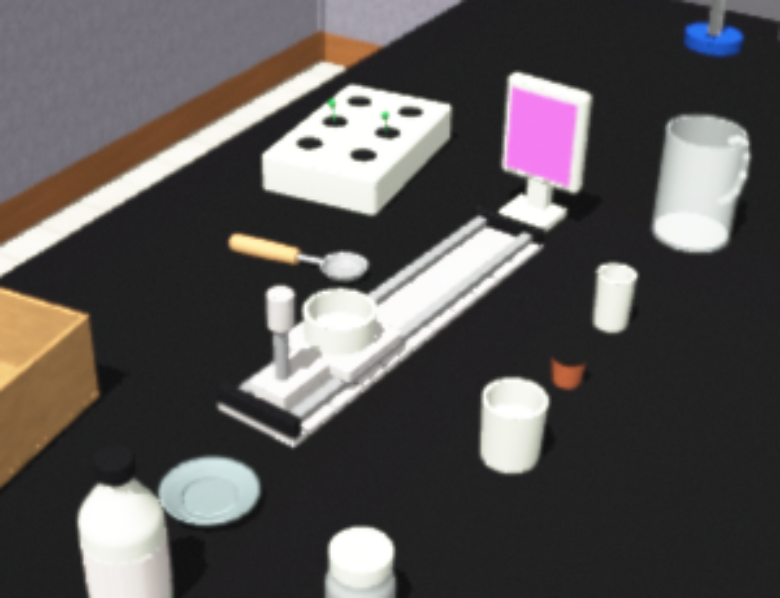

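The top view shows the mid pot at crop (429,316), the small pot at (634,316), the cup at (462,152) and the knob at (387,135). The side view confirms this, with the bung between the two pots. The rail is turned about 5° from world y. I'll grip across the rail throughout, which means a turn of about +62° from the start pose.

```bash
python3 -m jog '[3,9,0,14,9.4, 4,12,0,21,9.4, 5.5,16,0,28,9.4, 7,20,0,35,9.4, 8,23.5,0,42,9.4, 9,27,0,49,9.4, 10,30,0,56,9.4, 10.4,30.4,0,62.5,9.4]'
python3 -m jog '[1.4,4,0,0,9.4, 2.7,8,0,0,9.4, 4,12,0,0,9.4, 5.4,16,0,0,9.4, 6.8,20,0,0,9.4, 8,24,0,0,9.4, 9,27,0,0,9.4, 10,30,0,0,9.4]'
python3 -m jog '[1.3,4,-1,0,9.4, 1.8,4.3,-3,0,9.4, 1.8,4.3,-5,0,9.4, 1.8,4.3,-6,0,9.4, 1.8,4.3,-6,0,9.4, 1.8,4.3,-6,0,9.4]'
cat > w.py <<'E'
import sys
from h import *
from scipy.optimize import least_squares
# usage: w.py name x y z0 z1 r : rim points -> fitted circle
img,d=cams.snapshot("wrist"); M=cams.camera_model("wrist")
if sys.argv[1]!="-": cv2.imwrite(f"pics/{sys.argv[1]}.png",img)
P=pts("wrist",d>0,d,M)
x,y,z0,z1,r=map(float,sys.argv[2:7])
Q=P[(np.hypot(P[:,0]-x,P[:,1]-y)<r)&(P[:,2]>z0)&(P[:,2]<z1)]
if len(Q)>10:
    f=least_squares(lambda p:np.hypot(Q[:,0]-p[0],Q[:,1]-p[1])-p[2],[x,y,.03],loss="soft_l1",f_scale=.002)
    print(len(Q),"min",Q.min(0).round(4),"max",Q.max(0).round(4),"fit",f.x.round(4),"res",np.abs(f.fun).mean().round(4))
s=telemetry.read_state(); print(s["time"],s["tool_pos"].round(4),s["tool_rot"].round(4))
E
python3 w.py w1 0.433 0.139 0.055 0.07 0.045
```

```text
time: 1.87
tool_pos: [0.3155, -0.2009, 0.3031]
tool_rot: [0.764, 0.645, 0.001, 0.0]
ft_force: [0.2, -0.1, -0.7]
width: 0.0947
gripper_force: 0.0
time: 2.53
tool_pos: [0.4156, 0.0988, 0.303]
tool_rot: [0.766, 0.643, 0.0, 0.0]
ft_force: [1.7, 0.2, 0.4]
width: 0.0941
gripper_force: 0.0
time: 3.03
tool_pos: [0.4333, 0.139, 0.2427]
tool_rot: [0.767, 0.642, -0.0, -0.0]
ft_force: [-0.3, 0.4, 0.5]
width: 0.0939
gripper_force: 0.0
824 min [0.4059 0.109  0.055 ] max [0.4615 0.1644 0.0633] fit [0.4339 0.1371 0.026 ] res 0.0008
3.0833 [0.4338 0.1389 0.2437] [7.668e-01 6.419e-01 6.000e-04 4.000e-04]
```

```bash
python3 -m jog '[0,-0.2,-2,5,9.4, 0,-0.2,-5,5,9.4, 0,-0.2,-8,5,9.4, 0,-0.2,-10,5,9.4, 0,-0.2,-11.3,5,9.4, 0,-0.2,-11.3,5,9.4, 0,-0.2,-11.3,5,5, 0,-0.2,-11.3,5,5]'
python3 -m jog '[0,0,0,0,4,0,0,0,0,4,0,0,0,0,4,0,0,0,0,4,0,0,0,0,4,0,0,0,0,4]'
```

```text
time: 3.75
tool_pos: [0.4349, 0.1372, 0.1319]
tool_rot: [0.738, 0.675, 0.002, 0.001]
ft_force: [0.8, -0.4, 0.1]
width: 0.0841
gripper_force: 0.0
time: 4.25
tool_pos: [0.434, 0.1374, 0.1303]
tool_rot: [0.738, 0.675, 0.001, 0.0]
ft_force: [0.9, -0.7, 2.3]
width: 0.0552
gripper_force: 30.0
```

```bash
python3 -m jog '[0,0,2,0,4, 0,0,5,0,4, 0,0,8,0,4, 2,-0.5,10,0,4, 5,-1,12,0,4, 8,-2,12,0,4, 11,-3,12,0,4, 11,-3,12,0,4]'
python3 -m jog '[0,0,0,0,4,0,0,0,0,4]'
python3 w.py w2 0.632 0.105 0.056 0.07 0.045
```

```text
time: 4.92
tool_pos: [0.5474, 0.1054, 0.2484]
tool_rot: [0.739, 0.674, -0.0, 0.001]
ft_force: [-0.3, 0.4, -0.9]
width: 0.0553
gripper_force: 30.0
time: 5.08
tool_pos: [0.5429, 0.1074, 0.2487]
tool_rot: [0.738, 0.675, -0.001, -0.001]
ft_force: [-0.4, 0.2, -1.6]
width: 0.0554
gripper_force: 30.0
1275 min [0.5968 0.069  0.056 ] max [0.6649 0.138  0.0648] fit [0.6305 0.1038 0.0324] res 0.0009
5.1333 [0.5426 0.1076 0.2491] [ 7.376e-01  6.752e-01 -6.000e-04 -7.000e-04]
```

View pics/w2.png

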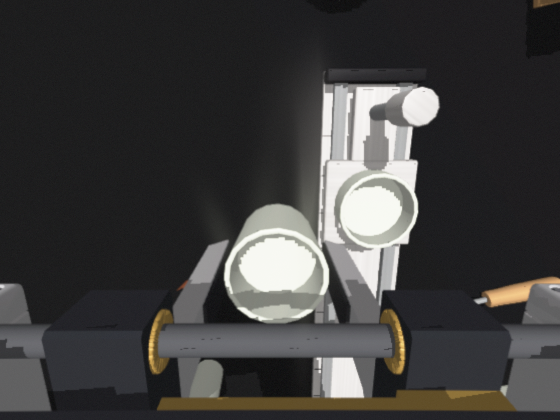

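```bash
python3 -m jog '[3,-0.2,0,0,4, 6,-0.4,0,0,4, 8.8,-0.4,0,0,4, 8.8,-0.4,0,0,4,8.8,-0.4,0,0,4,8.8,-0.4,0,0,4]'
python3 - <<'E'
from h import *
s=telemetry.read_state(); print(s["tool_pos"])
img,d=cams.snapshot("wrist"); P=pts("wrist",d>0,d)
x,y=s["tool_pos"][:2]; 
Q=P[(np.hypot(P[:,0]-x,P[:,1]-y)<.031)&(P[:,2]>.172)&(P[:,2]<.19)]
print("pot rim",len(Q),Q.min(0),Q.max(0))
for c in ("top","side"):
    img,d=cams.snapshot(c); P=pts(c,d>0,d)
    Q=P[(np.hypot(P[:,0]-.631,P[:,1]-.1037)<.045)&(P[:,2]>.1)&(P[:,2]<.18)]
    print(c,len(Q),Q.min(0),Q.max(0))
E
```

```text
time: 5.63
tool_pos: [0.6303, 0.1038, 0.2497]
tool_rot: [0.738, 0.675, -0.0, -0.0]
ft_force: [-0.3, 0.4, -1.3]
width: 0.0553
gripper_force: 30.0
[0.63034479 0.10382009 0.24970893]
pot rim 3199 [0.60065519 0.07494925 0.17200222] [0.66053753 0.13095718 0.18998518]Traceback (most recent call last):
  File "<stdin>", line 10, in <module>
    return umr_minimum(a, axis, None, out, keepdims, initial, where)
ValueError: zero-size array to reduction operation minimum which has no identity
```

```bash
python3 -m jog '[0,0,-2,0,4, 0,0,-4,0,4, 0,0,-5.5,0,4, 0,0,-6.5,0,4, 0,0,-7.2,0,4, 0,0,-7.6,0,4, 0,0,-7.8,0,4, 0,0,-7.8,0,4]'
```

```text
time: 6.4
tool_pos: [0.6316, 0.1033, 0.1722]
tool_rot: [0.738, 0.675, 0.0, 0.0]
ft_force: [0.2, 0.3, -0.0]
width: 0.0555
gripper_force: 30.0
```

```bash
python3 -m jog '[0,0,-0.2,0,4, 0,0,-0.3,0,4,0,0,-0.3,0,4,0,0,-0.3,0,4]'; python3 -m jog '[0,0,-0.1,0,4, 0,0,-0.1,0,4,0,0,-0.1,0,4]'
```

```text
time: 6.73
tool_pos: [0.6317, 0.1033, 0.169]
tool_rot: [0.738, 0.675, 0.0, 0.0]
ft_force: [0.6, 0.4, -1.2]
width: 0.055
gripper_force: 30.0
time: 6.98
tool_pos: [0.6318, 0.1033, 0.1684]
tool_rot: [0.738, 0.675, 0.0, 0.0]
ft_force: [0.4, 1.3, 1.3]
width: 0.0557
gripper_force: 30.0
```

```bash
python3 -m jog '[0,0,0,0,6.5, 0,0,0,0,7.5, 0,0,0,0,7.5, 0,0,0,0,7.5, 0,0,1,0,7.5, 0,0,4,0,7.5, -2,0,8,0,7.5, -5,0,10,0,7.5]'
python3 -m jog '[-2,0,0,0,9.4,-3,0,0,0,9.4,-3,0,0,0,9.4]'
python3 w.py w3 0.632 0.104 0.09 0.108 0.04; python3 w.py - 0.632 0.104 0.058 0.068 0.04
```

```text
time: 7.65
tool_pos: [0.5833, 0.1031, 0.2712]
tool_rot: [0.738, 0.675, 0.002, 0.002]
ft_force: [0.4, -0.7, 0.6]
width: 0.0752
gripper_force: 0.0
time: 7.9
tool_pos: [0.5502, 0.1035, 0.2688]
tool_rot: [0.738, 0.675, 0.0, 0.0]
ft_force: [-0.7, -0.1, -0.3]
width: 0.0915
gripper_force: 0.0
1063 min [0.6034 0.0751 0.09  ] max [0.6589 0.1308 0.0992] fit [0.6308 0.103  0.026 ] res 0.0008
7.95 [0.551  0.1034 0.2677] [7.377e-01 6.751e-01 1.000e-04 1.000e-04]
662 min [0.5972 0.0739 0.058 ] max [0.6624 0.1374 0.0679] fit [0.6324 0.1021 0.0328] res 0.0019
8.0 [0.5515 0.1032 0.2669] [ 7.378e-01  6.750e-01 -3.000e-04 -2.000e-04]
```

View pics/w3.png

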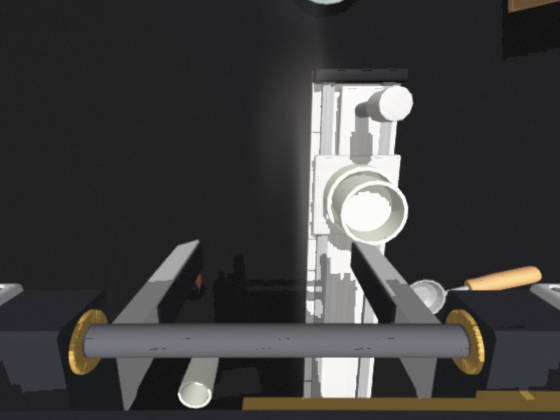

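The wider pot is standing in the cup: rim centre at (0.631, 0.103), height about 0.099, pixel (367,210). Next I go to the narrow pot.

```bash
python3 -m jog '[-2,-3.6,0,0,9.4, -4,-7.2,0,0,9.4, -6,-10.8,0,0,9.4, -8,-14.4,0,0,9.4, -9.8,-18,0,0,9.4, -11.3,-21,-1,0,9.4, -11.3,-21,-2.5,0,9.4, -11.3,-21,-2.5,0,9.4]'
python3 -m jog '[0,0,0,0,9.4,0,0,0,0,9.4]'
python3 w.py - 0.438 -0.106 0.052 0.07 0.03
```

```text
time: 8.67
tool_pos: [0.4372, -0.1083, 0.2389]
tool_rot: [0.739, 0.673, -0.002, -0.003]
ft_force: [0.0, -0.4, -0.6]
width: 0.0941
gripper_force: 0.0
time: 8.83
tool_pos: [0.4393, -0.1064, 0.2425]
tool_rot: [0.738, 0.675, -0.0, -0.001]
ft_force: [0.1, -0.2, 0.3]
width: 0.0937
gripper_force: 0.0
483 min [ 0.4184 -0.1246  0.052 ] max [ 0.4556 -0.0876  0.0606] fit [ 0.4373 -0.1057  0.0173] res 0.0007
8.8833 [ 0.4395 -0.1062  0.243 ] [ 7.373e-01  6.756e-01  1.000e-04 -0.000e+00]
```

```bash
python3 -m jog '[-0.2,0,-2,0,9.4, -0.2,0,-5,0,9.4, -0.2,0,-8,0,9.4, -0.2,0,-10,0,9.4, -0.2,0,-11.3,0,8, -0.2,0,-11.3,0,5, -0.2,0,-11.3,0,3, -0.2,0,-11.3,0,3]'
python3 -m jog '[0,0,0,0,3,0,0,0,0,3,0,0,0,0,3,0,0,0,0,3,0,0,0,0,3,0,0,0,0,3]'
```

```text
time: 9.55
tool_pos: [0.4378, -0.1065, 0.1312]
tool_rot: [0.737, 0.676, 0.001, 0.001]
ft_force: [0.6, 0.4, 0.1]
width: 0.0707
gripper_force: 0.0
time: 10.05
tool_pos: [0.4367, -0.1068, 0.13]
tool_rot: [0.738, 0.675, 0.0, 0.0]
ft_force: [0.1, 0.4, 1.3]
width: 0.0359
gripper_force: 30.0
```

```bash
python3 -m jog '[0,0,2,0,3, 0,0,5,0,3, 0,0,8.5,0,3, 1,1,12,0,3, 3,3,14,0,3, 5.5,6,14,0,3, 8,9,14,0,3, 10.5,12,14,0,3]'
python3 -m jog '[2.5,2.5,0,0,3, 5,5,0,0,3, 7,7.5,0,0,3, 8.9,9,0,0,3, 8.9,9,0,0,3,8.9,9,0,0,3,8.9,9,0,0,3]'
python3 w.py - 0.631 0.103 0.175 0.19 0.03
```

```text
time: 10.72
tool_pos: [0.5425, 0.0144, 0.2705]
tool_rot: [0.738, 0.675, 0.0, 0.001]
ft_force: [0.5, -0.6, -0.0]
width: 0.0362
gripper_force: 30.0
time: 11.3
tool_pos: [0.6301, 0.1028, 0.2691]
tool_rot: [0.738, 0.675, -0.001, -0.0]
ft_force: [-0.2, -1.0, -0.2]
width: 0.0362
gripper_force: 30.0
1602 min [0.6033 0.0862 0.175 ] max [0.6592 0.1217 0.19  ] fit [0.6293 0.1049 0.0176] res 0.0019
11.35 [0.6299 0.1024 0.2696] [ 7.381e-01  6.747e-01 -5.000e-04 -1.000e-04]
```

```bash
python3 -m jog '[0.1,0,-2,0,3, 0.1,0,-4,0,3, 0.1,0,-5,0,3, 0.1,0,-5.6,0,3, 0.1,0,-6,0,3, 0.1,0,-6.2,0,3, 0.1,0,-6.2,0,3,0.1,0,-6.2,0,3]'
python3 -m jog '[0,0,-0.15,0,3, 0,0,-0.25,0,3,0,0,-0.25,0,3,0,0,-0.25,0,3]'; python3 -m jog '[0,0,-0.1,0,3, 0,0,-0.1,0,3,0,0,-0.1,0,3]'
```

```text
time: 12.02
tool_pos: [0.6319, 0.1032, 0.2088]
tool_rot: [0.738, 0.675, 0.001, 0.001]
ft_force: [0.7, 1.2, -0.1]
width: 0.0363
gripper_force: 30.0
time: 12.35
tool_pos: [0.6316, 0.1034, 0.2053]
tool_rot: [0.738, 0.675, 0.0, 0.0]
ft_force: [-0.5, -1.1, -0.8]
width: 0.0365
gripper_force: 30.0
time: 12.6
tool_pos: [0.6315, 0.1033, 0.2042]
tool_rot: [0.738, 0.675, -0.0, 0.0]
ft_force: [-0.4, 0.3, -0.7]
width: 0.0363
gripper_force: 30.0
```

```bash
python3 -m jog '[0,0,-0.1,0,3, 0,0,-0.1,0,3,0,0,-0.1,0,3]'
```

```text
time: 12.85
tool_pos: [0.6316, 0.1033, 0.204]
tool_rot: [0.738, 0.675, 0.0, 0.0]
ft_force: [-1.1, -0.2, 3.9]
width: 0.0362
gripper_force: 30.0
```

```bash
python3 -m jog '[0,0,0,0,4.5, 0,0,0,0,6, 0,0,0,0,6, 0,0,0,0,6, 0,0,1,0,6, 0,0,4,0,6, 0,0,7,0,6, -2,0,9,0,6]'
python3 -m jog '[-3,1.5,0,0,6,-5,2.5,0,0,6,-5,2.5,0,0,6,-5,2.5,0,0,6]'
python3 w.py w4 0.632 0.104 0.126 0.142 0.03; python3 w.py - 0.632 0.104 0.093 0.105 0.035;  python3 w.py - 0.639 0.189 0.118 0.13 0.025
```

```text
time: 13.52
tool_pos: [0.6136, 0.103, 0.2959]
tool_rot: [0.738, 0.675, 0.002, 0.001]
ft_force: [-0.2, -0.2, 0.7]
width: 0.06
gripper_force: 0.0
time: 13.85
tool_pos: [0.5611, 0.1287, 0.2945]
tool_rot: [0.737, 0.675, 0.001, 0.001]
ft_force: [-0.9, -0.9, -0.1]
width: 0.0598
gripper_force: 0.0
487 min [0.6131 0.084  0.126 ] max [0.6506 0.1222 0.1335] fit [0.6312 0.1039 0.0174] res 0.0006
13.9 [0.5617 0.1283 0.294 ] [7.376e-01 6.752e-01 6.000e-04 7.000e-04]
1007 min [0.6033 0.0875 0.093 ] max [0.6585 0.1298 0.105 ] fit [0.6295 0.1115 0.0179] res 0.0044
13.95 [0.562  0.1281 0.2935] [7.378e-01 6.750e-01 2.000e-04 4.000e-04]
723 min [0.6271 0.1763 0.118 ] max [0.6501 0.1994 0.124 ] fit [0.6381 0.1879 0.0081] res 0.0023
14.0 [0.5622 0.1279 0.2931] [ 7.380e-01  6.749e-01 -0.000e+00  2.000e-04]
```

View pics/w4.png

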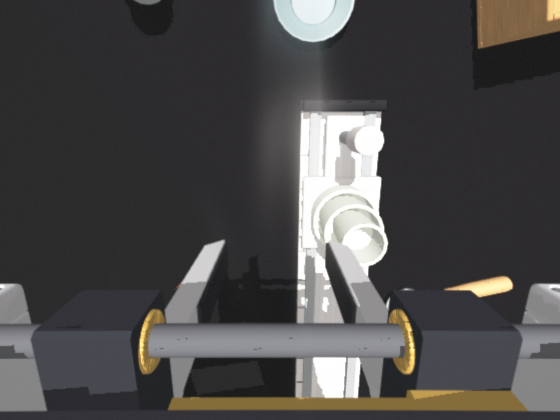

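Both pots are nested and upright: small rim centre (0.631, 0.104) at 0.134, pixel (358,240). The knob is at (0.6386, 0.188), pixel (366,140). Next I grip the knob.

```bash
python3 -m jog '[3,2.5,0,0,6, 6,5,0,0,6, 7.6,6,0,0,6, 7.6,6,-3,0,6, 7.6,6,-6,0,6, 7.6,6,-9,0,6, 7.6,6,-10.8,0,6, 7.6,6,-10.8,0,6]'
python3 -m jog '[0,0,0,0,3.5,0,0,0,0,2,0,0,0,0,2,0,0,0,0,2,0,0,0,0,2,0,0,0,0,2,0,0,0,0,2]'
```

```text
time: 14.67
tool_pos: [0.6358, 0.1871, 0.1776]
tool_rot: [0.738, 0.675, -0.005, -0.003]
ft_force: [-0.1, 0.8, -0.7]
width: 0.0601
gripper_force: 0.0
time: 15.25
tool_pos: [0.6395, 0.1882, 0.187]
tool_rot: [0.738, 0.675, 0.003, 0.002]
ft_force: [6.1, -0.2, 0.5]
width: 0.0235
gripper_force: 30.0
```

```bash
python3 -m jog '[-0.02,-0.2,0,0,2, -0.05,-0.6,0,0,2, -0.1,-1.1,0,0,2, -0.14,-1.6,0,0,2, -0.18,-2.1,0,0,2, -0.22,-2.5,0,0,2, -0.24,-2.8,0,0,2, -0.26,-3,0,0,2]'
python3 -m jog '[-0.02,-0.2,0,0,2, -0.05,-0.6,0,0,2, -0.1,-1.1,0,0,2, -0.14,-1.6,0,0,2, -0.18,-2.1,0,0,2, -0.22,-2.5,0,0,2, -0.24,-2.8,0,0,2, -0.26,-3,0,0,2]'
python3 -m jog '[-0.02,-0.2,0,0,2, -0.05,-0.6,0,0,2, -0.1,-1.1,0,0,2, -0.14,-1.6,0,0,2, -0.17,-2,0,0,2, -0.19,-2.2,0,0,2, -0.19,-2.2,0,0,2]'
python3 -m jog '[0,0,0,0,2,0,0,0,0,2]'
```

```text
time: 15.92
tool_pos: [0.6369, 0.1585, 0.187]
tool_rot: [0.738, 0.675, 0.003, 0.002]
ft_force: [5.7, 1.2, -0.5]
width: 0.0234
gripper_force: 30.0
time: 16.58
tool_pos: [0.6343, 0.1285, 0.187]
tool_rot: [0.738, 0.675, 0.003, 0.002]
ft_force: [6.2, 1.0, 0.5]
width: 0.0235
gripper_force: 30.0
time: 17.17
tool_pos: [0.6323, 0.106, 0.187]
tool_rot: [0.738, 0.675, 0.003, 0.002]
ft_force: [4.7, 0.4, -0.4]
width: 0.0233
gripper_force: 30.0
time: 17.33
tool_pos: [0.6323, 0.1061, 0.187]
tool_rot: [0.738, 0.675, 0.003, 0.002]
ft_force: [5.1, -0.4, 0.0]
width: 0.0237
gripper_force: 30.0
```

```bash
g(){ grep -E "tool_pos|ft_force"|tr '\n' ' '; echo; }
python3 -m jog '[-0.03,-0.3,0,0,2,-0.04,-0.5,0,0,2]'|g
python3 -m jog '[-0.01,-0.15,0,0,2,-0.03,-0.3,0,0,2]'|g
python3 -m jog '[-0.01,-0.15,0,0,2,-0.03,-0.3,0,0,2]'|g
python3 -m jog '[-0.01,-0.15,0,0,2,-0.03,-0.3,0,0,2]'|g
python3 -m jog '[-0.01,-0.15,0,0,2,-0.03,-0.3,0,0,2]'|g
python3 -m jog '[-0.01,-0.15,0,0,2,-0.03,-0.3,0,0,2]'|g
python3 -m jog '[-0.01,-0.15,0,0,2,-0.02,-0.3,0,0,2]'|g
python3 -m jog '[-0.01,-0.15,0,0,2,-0.03,-0.3,0,0,2]'|g
python3 -m jog '[-0.01,-0.15,0,0,2,-0.02,-0.3,0,0,2]'|g
python3 -m jog '[-0.01,-0.15,0,0,2,-0.03,-0.3,0,0,2]'|g
```

```text
tool_pos: [0.6319, 0.1017, 0.1869] ft_force: [5.0, 1.6, -0.1] 
tool_pos: [0.6317, 0.0987, 0.187] ft_force: [5.6, 1.1, -0.6] 
tool_pos: [0.6314, 0.0957, 0.1869] ft_force: [5.4, 1.9, -0.8] 
tool_pos: [0.6311, 0.0927, 0.187] ft_force: [5.8, 1.2, 0.1] 
tool_pos: [0.6308, 0.0898, 0.187] ft_force: [5.8, 1.6, -0.8] 
tool_pos: [0.6306, 0.0868, 0.187] ft_force: [5.7, 1.6, -0.8] 
tool_pos: [0.6303, 0.0838, 0.187] ft_force: [5.3, 1.8, -0.1] 
tool_pos: [0.63, 0.0808, 0.187] ft_force: [5.8, 1.4, -0.7] 
tool_pos: [0.6298, 0.0778, 0.187] ft_force: [6.1, 1.6, -0.2] 
tool_pos: [0.6295, 0.0748, 0.187] ft_force: [4.8, 2.5, -0.4]
```

```bash
g(){ grep -E "tool_pos|ft_force"|tr '\n' ' '; echo; }
python3 -m jog '[-0.01,-0.15,0,0,2,-0.03,-0.3,0,0,2]'|g
python3 -m jog '[-0.01,-0.15,0,0,2,-0.03,-0.3,0,0,2]'|g
python3 -m jog '[-0.01,-0.15,0,0,2,-0.02,-0.3,0,0,2]'|g
python3 -m jog '[-0.01,-0.15,0,0,2,-0.03,-0.3,0,0,2]'|g
python3 -m jog '[-0.01,-0.15,0,0,2,-0.02,-0.3,0,0,2]'|g
python3 -m jog '[-0.01,-0.15,0,0,2,-0.03,-0.3,0,0,2]'|g
python3 -m jog '[-0.01,-0.15,0,0,2,-0.02,-0.3,0,0,2]'|g
python3 -m jog '[-0.01,-0.15,0,0,2,-0.03,-0.3,0,0,2]'|g
```

```text
tool_pos: [0.6292, 0.0718, 0.187] ft_force: [6.2, 0.8, -0.5] 
tool_pos: [0.629, 0.0688, 0.187] ft_force: [5.7, 0.8, -0.9] 
tool_pos: [0.6287, 0.0657, 0.187] ft_force: [4.7, 1.2, 0.2] 
tool_pos: [0.6284, 0.0628, 0.1869] ft_force: [6.3, 1.5, -0.1] 
tool_pos: [0.6282, 0.0598, 0.187] ft_force: [4.1, 1.5, -0.2] 
tool_pos: [0.6279, 0.0568, 0.187] ft_force: [6.1, 1.1, -0.9] 
tool_pos: [0.6277, 0.0538, 0.1869] ft_force: [5.5, 1.4, 0.2] 
tool_pos: [0.6274, 0.0508, 0.187] ft_force: [5.8, 1.3, 0.3]
```

```bash
g(){ grep -E "tool_pos|ft_force"|tr '\n' ' '; echo; }
python3 -m jog '[-0.01,-0.15,0,0,2,-0.03,-0.3,0,0,2]'|g
python3 -m jog '[-0.01,-0.15,0,0,2,-0.03,-0.3,0,0,2]'|g
python3 -m jog '[-0.01,-0.15,0,0,2,-0.02,-0.3,0,0,2]'|g
python3 -m jog '[-0.01,-0.15,0,0,2,-0.03,-0.3,0,0,2]'|g
python3 -m jog '[-0.01,-0.15,0,0,2,-0.02,-0.3,0,0,2]'|g
python3 -m jog '[-0.01,-0.15,0,0,2,-0.03,-0.3,0,0,2]'|g
python3 -m jog '[-0.01,-0.15,0,0,2,-0.02,-0.3,0,0,2]'|g
python3 -m jog '[-0.01,-0.15,0,0,2,-0.03,-0.3,0,0,2]'|g
```

```text
tool_pos: [0.6271, 0.0478, 0.187] ft_force: [6.2, 0.9, 0.2] 
tool_pos: [0.6269, 0.0447, 0.187] ft_force: [6.3, 1.2, -0.4] 
tool_pos: [0.6266, 0.0418, 0.187] ft_force: [6.1, 1.1, 0.1] 
tool_pos: [0.6263, 0.0388, 0.187] ft_force: [5.7, 0.8, 0.8] 
tool_pos: [0.6261, 0.0358, 0.187] ft_force: [5.3, 0.9, 0.4] 
tool_pos: [0.6258, 0.0324, 0.187] ft_force: [5.6, 0.0, -0.0] 
tool_pos: [0.6255, 0.0285, 0.1869] ft_force: [4.4, -3.2, -0.2] 
tool_pos: [0.6252, 0.0262, 0.1869] ft_force: [5.9, 0.7, 0.1]
```

The pull shows at y≈0.0285 (−3.2 N) and is nearly balanced at 0.026. I'll probe finely around there.

```bash
g(){ grep -E "tool_pos|ft_force"|tr '\n' ' '; echo; }
python3 -m jog '[0,0,0,0,2,0,0,0,0,2,0,0,0,0,2]'|g
python3 -m jog '[-0.01,-0.1,0,0,2,-0.01,-0.1,0,0,2]'|g
python3 -m jog '[-0.01,-0.1,0,0,2,-0.01,-0.1,0,0,2]'|g
python3 -m jog '[-0.01,-0.1,0,0,2,-0.01,-0.1,0,0,2]'|g
```

```text
tool_pos: [0.6253, 0.0261, 0.1869] ft_force: [5.3, -0.3, 0.4] 
tool_pos: [0.6252, 0.0255, 0.1869] ft_force: [5.8, 0.8, 1.0] 
tool_pos: [0.6251, 0.025, 0.1869] ft_force: [5.9, 1.4, 0.2] 
tool_pos: [0.6251, 0.0246, 0.187] ft_force: [5.7, 2.9, -0.2]
```

```bash
python3 -m jog '[0.01,0.1,0,0,2,0.01,0.15,0,0,2,0.01,0.15,0,0,2,0.01,0.15,0,0,2,0.01,0.15,0,0,2,0.01,0.15,0,0,2,0.01,0.15,0,0,2,0.01,0.15,0,0,2]'
python3 - <<'E'
from h import *
for c in ("top","side"):
    img,d=cams.snapshot(c); cv2.imwrite(f"pics/{c}9.png",cv2.resize(img[140:300,200:400] if c=="side" else img[160:240,220:400],None,fx=3.5,fy=3.5))
s=telemetry.read_state(); print(s["time"],s["ft_force"],s["tool_pos"],s["gripper_force"])
E
```

```text
time: 23.08
tool_pos: [0.6252, 0.0251, 0.1869]
tool_rot: [0.738, 0.675, 0.003, 0.002]
ft_force: [5.9, 0.6, 0.0]
width: 0.0235
gripper_force: 30.0
23.1833 [5.84922405 0.59085284 0.62864769] [0.62513851 0.02512207 0.18697696] 29.999942779541016
```

View pics/side9.png

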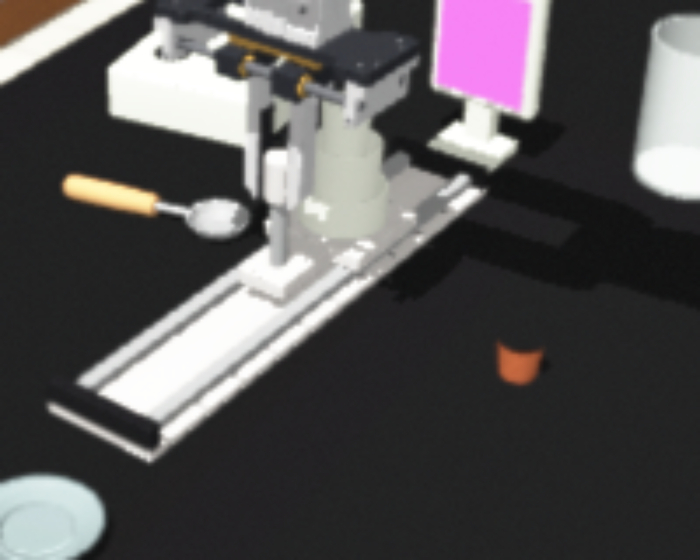

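The pots stand nested (crop (345,180)), the knob is held (280,175), and the residual force is small, so the carriage is centred in the notch.

```bash
python3 -c "
from workcell import ticket; print(ticket.job_done())"
```

```text
the job is handed in; nothing more can be done
None
```

The job is handed in, verdict not shown: both pots stand nested in the cup, and the arm still grips the knob with the carriage at rest in the notch. I judged the notch by force, from the pull and then near balance at about 0.163 m of slide from the start.

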